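# Swing the keeper bar of the sharpening board onto its stud

### The job

The oil stone lies in its bed on the sharpening board, but the metal keeper bar is swung aside. Take the bar by its wooden grip, swing it about its bolt across the open end of the bed, and let its slot drop over the stud so that the bar lies flat on the board. Then let go of it; leave the stone in its bed and the chisel and the knobbed printing block at the right where they are.

Things in the scene. Friction and masses are not known exactly. Their poses are not given: they have to be found in the camera images.
- stone_board: the sharpening board, a brown wooden board 245 x 385 x 18 mm fixed flat on the table. Its origin lies on the table under the axis of the pivot bolt, z up; the board spans x -40..205, y -190..195 mm of its own frame, upper face at z = 18 mm. The pivot bolt stands at x = 0, y = 0, the stud at x = 105, y = 0, the stone's bed on the +y side
- pivot_foot (a point): foot of the pivot bolt's axis on the board's upper face (z = 18 mm); axes as the board's. A plain steel shank 12 mm thick with a washer and hexagon head 30 mm wide; the washer's underside is 40 mm, the head's top 49 mm above the board's face. The head keeps the bar on the bolt
- stud_foot (a point): foot of the stud's axis on the board's upper face (x = 105, y = 0, z = 18 mm of the board); axes as the board's. The stud is a threaded steel bolt without a head, 12 mm thick, 15 mm high, the upper 5 mm narrowing to a rounded nose
- bed_mid (a point): middle of the stone's bed on the board's upper face (x = 51, y = 107, z = 18 mm of the board); axes as the board's. Two dark wooden rails 10 mm high and wide, 48 mm apart, run along y for 150 mm, with an end stop of the same height at the +y end; the -y end, toward the line from bolt to stud, is open
- keeper_bar: loose flat bare-metal bar 208 x 42 x 6 mm, 0.10-0.21 kg. Origin: centre of its 18 mm round hole, at the underside; x along the bar to slot and grip (ends at x -22 and 186 mm), z up. The hole is loose round the pivot bolt: the bar turns, tilts a little, lifts up to 34 mm. It starts flat on the board, 0.6-1.45 rad clockwise from above of the line bolt to stud, away from the stone
- keeper_slot (a point): the centre of the slot at the bar's underside, at x = 105 mm of the bar; axes as the bar's. The slot goes through, 34 mm long along the bar and 19 mm across it, closed all round
- keeper_grip (a point): the middle of the wooden grip, at x = 157 mm, 23 mm above the bar's underside; axes as the bar's. The grip is an upright rounded block, 44 mm long along the bar, 18 mm thick across it and 34 mm high, standing on the bar's upper face (its top 40 mm above the bar's underside)
- whetstone: the grey oil stone, a plain bar 45 x 140 x 20 mm, loose, lying flat in the bed with its length along the board's y; origin at the centre of its underside, z up
- chisel_a: a carving chisel, 225 mm long with an octagonal wooden handle, 23 mm thick, lying on the table to the right of the board; origin at the middle of its underside
- knob_block: a black hand printing block with a round knob on top, 66 x 66 x 83 mm, standing on the table at the right beyond the board; origin at the centre of its underside
Things that resemble listed ones, but are neither listed nor needed, are in the scene too. Of the things like the keeper_bar, leave any that is purple; of the rest the larger one is meant.

How it is judged:
At the end, for the whole second after the job is handed in: The slot is over the stud (centre within 16 mm of its axis, seen from above), the bar flat on the board (underside at the slot < 3 mm above it, tilt < 0.04 rad) and at rest (< 20 mm/s); the stone flat in its bed (centre at y > 90 mm and z < 22 mm of the board) (horizontal distance between keeper_slot and stud_foot below 0.016 m and z of keeper_slot in the frame of stud_foot below 0.003 m and angle between keeper_bar's own z axis and vertical below 0.04 rad and linear speed of keeper_bar below 0.02 m/s and z of whetstone in the frame of stone_board below 0.022 m and y of whetstone in the frame of stone_board above 0.09 m); the robot touches nothing.
It fails at once if the stone is pushed or lifted more than 15 mm from where it lay (distance of whetstone from where it was at the start of the episode above 0.015 m).
It fails at once if the chisel or the printing block is moved more than 30 mm (distance of any of chisel_a, knob_block from where it was at the start of the episode above 0.03 m).
It also fails if it takes over 42 s, if anything falls off the work surface, if the arm or the gripper's body presses on something with over 40 N, if the wrist force passes 120 N, or if a joint passes its speed limit or range.

### The arm

A 6-joint arm with a two-finger parallel gripper is mounted at the origin on a cart in front of the work surface, level with it; the furniture and walls round the work are solid. World frame = base frame: x ahead of the robot, y to its left, z up, the work surface at z = 0. Lengths are in m, angles in rad, forces in N, time in s.
With the tool pointing down it reaches from about 0.3 to 0.95 m from the base axis. Payload 3.1 kg.
Tool frame: the origin (TCP) lies at the very end of the fingers, on their centre line; the grasp point (between the pads) lies pinch_z behind it (pinch_z is the distance from the TCP to the grasp point, in m); z points along the fingers, y is the direction in which the jaws open and shut (so a half turn about z gives the same grasp; the last joint's range is limited). The gripper opens to 85 mm and grips with 20 to 120 N. Pads are 22 mm wide; open, the fingers measure 114 mm over their backs; the gripper's body (76 mm by 85 mm) begins 54 mm behind the grasp point. The pads swing forward as they close: fully open they stand 13 mm farther back than shut.
Start: joints at [-1.248, 0.308, 1.634, -0, 1.2, -0.07], TCP at [0.239, -0.577, 0.231] pointing down, gripper open.
Joint ranges: [-3.06, 3.06], [-0.79, 1.96], [0.05, 2.63], [-1.19, 4.34], [0.05, 2.64], [-2.94, 2.94]. Speed limits (rad/s): [2.79, 2.79, 3.14, 3.14, 3.14, 3.14].

### API

Orientations are given as a unit quaternion [w, x, y, z].
In Python, from rig import * gives the robot as it stands.
- The arm moves only by the tool play_rows, never from a script. Its argument "series" is a list of rows, each a list of 7 numbers: the turn, a rotation vector about the tool's x, y, z in rad, then the shift along the tool's x, y, z in m, then the gripper command: -1 is fully open, 1 is shut, values between are in proportion. A call has 1 to 10 rows; each row shifts and turns the commanded pose from where the row before left it, along the tool's axes as they then stand; what a row does not reach is not made up. A row lasts 1/8 s, in which the tool goes at most 62.5 mm and 10.7 degrees, less where a joint would pass 70% of its speed; a pose out of reach is approached as far as the arm can. A call with a gripper value outside its range is refused whole. The fingers move at their own pace and stop on an object; the grip force is fixed at half the most. Time passes only in rows, so rows that do not move let the fingers close. It gives the time, the measured TCP pose, the force and the opening at its end, in the units of the state.
- read_state(): the state, without advancing time (a new reading comes with each control period).
- capture(name): name is "side" or "top" or "wrist"; returns a dict with "pixels" (480x640x3 uint8, red, green, blue), "fx", "fy", "cx", "cy" (pixels), "R" (3x3) and "t" (3): a world point X has camera coordinates R X + t. Camera axes: x right, y down, z forward; pixel columns grow to the right and rows downward; lengths in m; the calibration is good to about 2 mm. A picture is of the moment at which its call begins. There is no depth.
- close_job(): hands the job in, once; it reports no verdict.
The state is a dict: "time": time; "joints": joint angles; "qvel": joint speeds; "tau": joint torques, N m; "tool_pos": TCP position; "tool_rot": TCP orientation; "contact_force": force on the tool from outside, world axes, zero at the start; "moment": the same for the moment, N m; "grip_width": opening from 0.0 (shut) to 1.0 (fully open).
Only numpy, scipy, OpenCV 4.12 (cv2) and the standard library are available. Lean on these libraries where they do the work, as an engineer would, in place of code of your own. Each camera call takes 0.05 s, during which the arm holds its last target. There are 200 camera calls.

## Working session

There is one attempt and no reset: what is moved stays moved. The work goes in short steps, Python scripts to look and compute and a tool call to move; the robot and the scene stay as the last step left them, time stands still between calls to the robot, and variables do not carry over. Pictures are saved under pics/ and viewed, about 8 in all and at most 12, crops included, and the job is handed in when it is done.

Besides the shell and the picture viewer there is one more tool, called after "Request:" in YAML: its name, and indented under it one key for each argument. play_rows: Moves the arm, as the interface text tells. Its arguments: {"type":"object","properties":{"series":{"type":"array","items":{"type":"array","items":{"type":"number"}}}},"required":["series"]}

```bash
ls; mkdir -p pics
python3 - <<'E'
from rig import *
import cv2,json
s=read_state();print({k:s[k] for k in s})
for n in("top","side"):
    c=capture(n);cv2.imwrite(f"pics/{n}0.png",c["pixels"][:,:,::-1]);print(n,c["fx"],c["cx"],c["cy"],c["R"],c["t"])
E
```

```text
pics
{'time': 0.0, 'joints': array([-1.24769578e+00,  3.09039279e-01,  1.63520723e+00, -2.94024633e-05,
        1.19972017e+00, -6.97255983e-02]), 'qvel': array([ 0.00035724, -0.00093341, -0.00046343, -0.0015775 , -0.00153775,
       -0.00054502]), 'tau': array([-5.10238806e-04, -4.15262246e+01, -2.76662940e+01, -7.75269632e-05,
        1.03376413e-02,  1.15900318e-05]), 'tool_pos': array([ 0.23893444, -0.57661379,  0.2300159 ]), 'tool_rot': array([-1.17577316e-03,  9.80771150e-01,  1.95157738e-01, -1.63562706e-04]), 'contact_force': array([0.57960359, 0.59204852, 0.50761834]), 'moment': array([ 0.04672325, -0.01539972,  0.01650419]), 'grip_width': 0.9978786450935586}
top 595.1302592537371 324.11681692359707 243.87757245982388 [[-0.00663108 -0.99997624  0.00188423]
 [-0.98700435  0.0062425  -0.16057223]
 [ 0.16055665 -0.00292451 -0.98702229]] [-0.02981906  0.51737149  1.5171002 ]
side 496.02357226403456 315.19487976908925 238.96749204204252 [[-0.93015976 -0.36696184 -0.01190932]
 [-0.14713841  0.4022861  -0.90361285]
 [ 0.33638239 -0.83875199 -0.42818452]] [0.47094888 0.14281298 1.16410171]
```

View pics/top0.png

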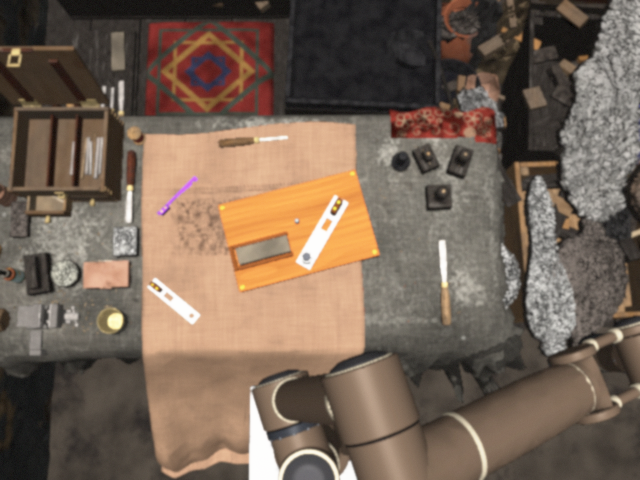

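View pics/side0.png

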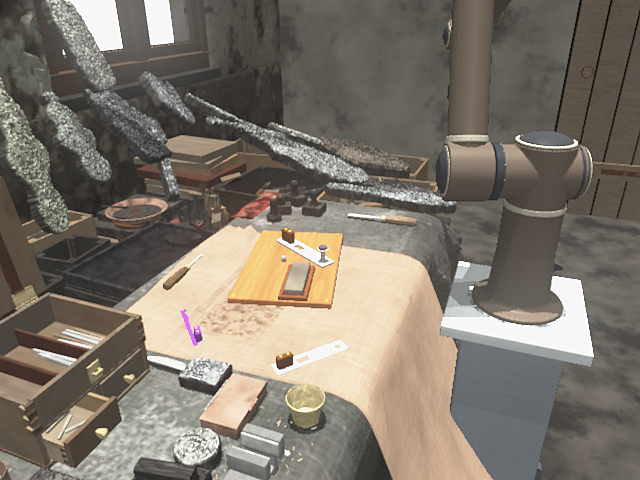

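Top view: the candidates for the bar are the white bar on the bolt at (322,232), a loose smaller white bar at (172,300), and a purple one at (178,197). The bar on the board is the one meant; its grip is at about (337,207), the bolt at (306,258) and the stud at (297,221). Next I'll measure these and check the choice in a close crop.

```bash
cat > h.py <<'E'
import numpy as np,cv2
from rig import *
from scipy.spatial.transform import Rotation as Ro
def ray(c,u,v,z):
    R=np.array(c["R"]);t=np.array(c["t"]);o=-R.T@t
    d=R.T@np.array([(u-c["cx"])/c["fx"],(v-c["cy"])/c["fy"],1]);return o+d*(z-o[2])/d[2]
def proj(c,X):
    p=np.array(c["R"])@np.array(X)+c["t"];return np.array([c["fx"]*p[0]/p[2]+c["cx"],c["fy"]*p[1]/p[2]+c["cy"]])
def blobs(m,n=20):
    k,_,st,ce=cv2.connectedComponentsWithStats(m.astype(np.uint8));return [(st[i,4],ce[i].round(1),st[i,:4]) for i in range(1,k) if st[i,4]>n]
E
python3 - <<'E'
from h import *
c=capture("top");p=c["pixels"];h=cv2.cvtColor(p,cv2.COLOR_RGB2HSV)
m=((h[...,0]<22)&(h[...,1]>150)&(h[...,2]>140)).astype(np.uint8)
m[:160]=0;m[300:]=0;m[:,:210]=0;m[:,390:]=0
cs,_=cv2.findContours(m,0,2);k=max(cs,key=cv2.contourArea)
q=cv2.boxPoints(cv2.minAreaRect(cv2.convexHull(k)))
W=np.array([ray(c,*x,.018)[:2] for x in q]);print(q.round(1),W.round(4),np.linalg.norm(np.roll(W,-1,0)-W,axis=1))
hull=cv2.convexHull(k);W=np.array([ray(c,*x,.018)[:2] for x in hull[:,0].astype(float)])
r=cv2.minAreaRect((W*1000).astype(np.float32));print(r)
w=(h[...,1]<40)&(h[...,2]>190)
for b in blobs(w[180:290,280:360]):print("white",b)
for n,u,v,z in(("bolt",306.5,258,.067),("stud",297,221,.033),("grip",337,207,.058)):print(n,ray(c,u,v,z).round(4))
cv2.imwrite("pics/crop1.png",cv2.resize(p[165:295,215:385,::-1],None,fx=4.5,fy=4.5,interpolation=cv2.INTER_CUBIC))
E
```

```text
[[217.  205. ]
 [356.9 168.8]
 [379.4 255.4]
 [239.5 291.7]] [[ 0.6286  0.2539]
 [ 0.7272 -0.1238]
 [ 0.489  -0.1797]
 [ 0.3952  0.1898]] [0.39032764 0.24464867 0.38117399 0.2420931 ]
((559.9137573242188, 36.1474609375), (242.96807861328125, 382.6186828613281), 14.626289367675781)
white (np.int32(1009), array([40.3, 54.8]), array([16, 16, 52, 73], dtype=int32))
bolt [0.4766 0.0124 0.067 ]
stud [0.5805 0.0383 0.033 ]
grip [ 0.6122 -0.0675  0.058 ]
```

View pics/crop1.png

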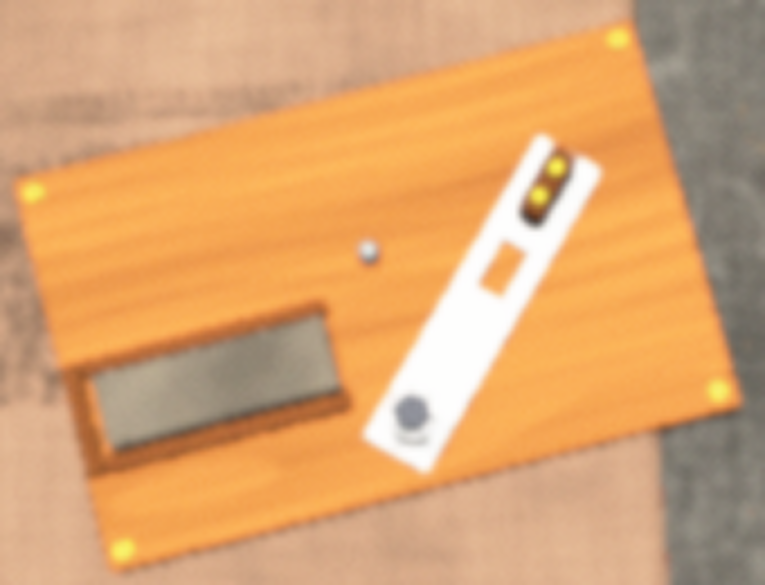

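Crop: bolt head at top-image (306.3,256.6), stud (296.8,220.6), grip (336.6,206.3). It is the white bar on the bolt, as chosen. The board measures 243x383 mm (expected 245x385) and is yawed 14.6°. Bolt to grip is 155 mm (expected 157) and the bar yaw is about -31°, so it sits about 0.80 rad clockwise, inside the stated range. I'll move to above the grip.

Request:
play_rows:
  series:
    - [0, 0, 0, 0.045, -0.0273, 0.004, -1]
    - [0, 0, 0, 0.045, -0.0273, 0.004, -1]
    - [0, 0, 0, 0.045, -0.0273, 0.004, -1]
    - [0, 0, 0, 0.045, -0.0273, 0.004, -1]
    - [0, 0, 0, 0.045, -0.0273, 0.004, -1]
    - [0, 0, 0, 0.045, -0.0273, 0.004, -1]
    - [0, 0, 0, 0.045, -0.0273, 0.004, -1]
    - [0, 0, 0, 0.045, -0.0273, 0.004, -1]
    - [0, 0, 0, 0.045, -0.0273, 0.004, -1]
    - [0, 0, 0, 0.045, -0.0273, 0.004, -1]

```text
time: 1.4
tool_pos: [0.5511, -0.1514, 0.191]
tool_rot: [0.0, 0.981, 0.195, -0.0]
contact_force: [-0.0, 0.0, 0.6]
grip_width: 1.002
```

Request:
play_rows:
  series:
    - [0, 0, 0, 0.045, -0.0273, 0.004, -1]
    - [0, 0, 0, 0.045, -0.0273, 0.004, -1]
    - [0, 0, 0.155, 0, 0, 0, -1]
    - [0, 0, 0.155, 0, 0, 0, -1]
    - [0, 0, 0.155, 0, 0, 0, -1]
    - [0, 0, 0.155, 0, 0, 0, -1]
    - [0, 0, 0.155, 0, 0, 0, -1]
    - [0, 0, 0.155, 0, 0, 0, -1]
    - [0, 0, 0, 0, 0, 0, -1]
    - [0, 0, 0, 0, 0, 0, -1]

```text
time: 2.65
tool_pos: [0.6125, -0.068, 0.1831]
tool_rot: [0.0, 0.964, -0.264, -0.0]
contact_force: [0.8, 0.4, -0.6]
grip_width: 1.0
```

Run:
```python
from h import *
import rig
print([n for n in dir(rig) if 'pinch' in n.lower()], getattr(rig,'pinch_z',None))
s=read_state();print(s["time"],s["tool_pos"],s["tool_rot"],s["joints"])
M=Ro.from_quat(np.roll(s["tool_rot"],-1)).as_matrix();print(M.round(3))
c=capture("wrist");print((-np.array(c["R"]).T@c["t"]).round(3))
for n,X in(("bolt",(.4800,.0127,.067)),("stud",(.582,.039,.033)),("grip",(.6135,-.067,.058))):print(n,proj(c,X).round(0))
cv2.imwrite("pics/w1.png",c["pixels"][:,:,::-1])
```

```text
['pinch_z'] 0.0187
2.65 [ 0.61253721 -0.06802835  0.18305363] [ 5.71174136e-06  9.64433540e-01 -2.64325379e-01 -2.03402814e-04] [-1.81259758e-01  3.39588161e-01  1.69537886e+00  2.64545500e-05
  1.10703191e+00  1.92453345e+00]
[[ 0.86 -0.51 -0.  ]
 [-0.51 -0.86  0.  ]
 [-0.    0.   -1.  ]]
[ 0.673 -0.105  0.325]
bolt [318. 396.]
stud [238. 304.]
grip [318. 228.]
```

View pics/w1.png

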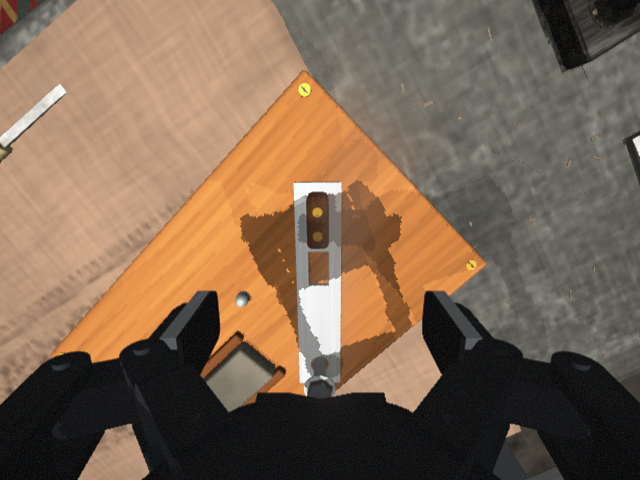

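Wrist view: the grip's top is centred at about (317.5,224), the stud nose at (242,298) and the bolt head at about (320,386). The bar is upright in the image, so the tool yaw matches it. I'll refine from these pixels.

Run:
```python
from h import *
c=capture("wrist");s=read_state();T=s["tool_pos"]
M=Ro.from_quat(np.roll(s["tool_rot"],-1)).as_matrix()
P={}
for n,u,v,z in(("bolt",320,387,.067),("stud",242,298,.033),("grip",317.5,224,.058),("barT",317.5,183,.024)):
    P[n]=ray(c,u,v,z);print(n,P[n].round(4),"tool",(M.T@(P[n]-T)).round(4))
d=P["stud"]-P["bolt"];g=P["grip"]-P["bolt"]
print(np.hypot(*d[:2]),np.degrees(np.arctan2(d[1],d[0])),np.hypot(*g[:2]),np.degrees(np.arctan2(g[1],g[0])))
```

```text
bolt [0.4875 0.0059 0.067 ] tool [-0.1453  0.0002  0.1162]
stud [0.5858 0.0324 0.033 ] tool [-0.0743 -0.0728  0.1502]
grip [ 0.6163 -0.0684  0.058 ] tool [ 0.0034 -0.0016  0.1251]
barT [ 0.6409 -0.0828  0.024 ] tool [ 0.0318 -0.0018  0.1591]
0.101801127307061 15.088608716981703 0.14870424404124846 -29.989326555493143
```

Request:
play_rows:
  series:
    - [0, 0, 0, 0.003, -0.0015, 0.02, -1]
    - [0, 0, 0, 0, 0, 0.03, -1]
    - [0, 0, 0, 0, 0, 0.03, -1]
    - [0, 0, 0, 0, 0, 0.03, -1]
    - [0, 0, 0, 0, 0, 0.02, -1]
    - [0, 0, 0, 0, 0, 0.015, -1]
    - [0, 0, 0, 0, 0, 0.009, -1]
    - [0, 0, 0, 0, 0, 0, -1]
    - [0, 0, 0, 0, 0, 0, 0]
    - [0, 0, 0, 0, 0, 0, 0.3]

```text
time: 4.0
tool_pos: [0.6169, -0.0685, 0.0304]
tool_rot: [-0.0, 0.964, -0.265, 0.001]
contact_force: [-0.7, 0.9, -0.4]
grip_width: 0.606
```

Request:
play_rows:
  series:
    - [0, 0, 0, 0, 0, 0, 0.6]
    - [0, 0, 0, 0, 0, 0, 1]
    - [0, 0, 0, 0, 0, 0, 1]
    - [0, 0, 0, 0, 0, 0, 1]
    - [0, 0, 0, 0, 0, 0, 1]
    - [0, 0, 0, 0, 0, 0, 1]

```text
time: 4.75
tool_pos: [0.6167, -0.0684, 0.0299]
tool_rot: [-0.0, 0.964, -0.265, 0.001]
contact_force: [-0.4, 0.4, 5.1]
grip_width: 0.199
```

Run:
```python
from h import *
s=read_state();print(s["time"],s["tool_pos"],s["contact_force"],s["grip_width"])
c=capture("wrist")
cv2.imwrite("pics/w2.png",c["pixels"][:,:,::-1])
```

```text
4.75 [ 0.61667686 -0.06842276  0.02989213] [-0.37785107  0.35872772  5.06100627] 0.19937885587611498
```

View pics/w2.png

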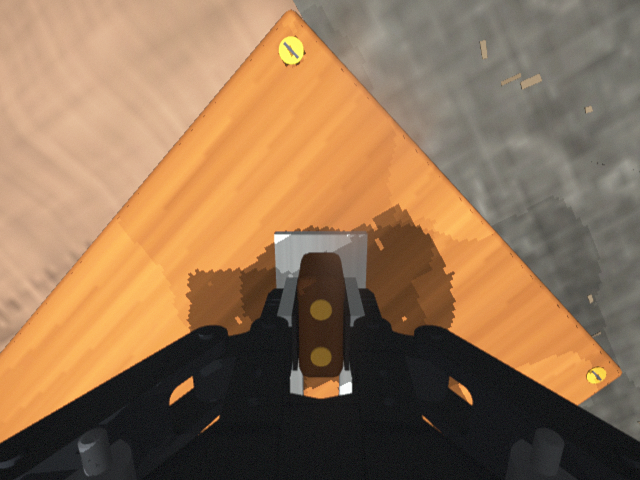

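The grip is held (17 mm opening, against 18 mm wood), with the wood centred between the pads in the picture at (320,315). Now lift 25 mm.

Request:
play_rows:
  series:
    - [0, 0, 0, 0, 0, -0.006, 1]
    - [0, 0, 0, 0, 0, -0.007, 1]
    - [0, 0, 0, 0, 0, -0.006, 1]
    - [0, 0, 0, 0, 0, -0.006, 1]
    - [0, 0, 0, 0, 0, 0, 1]

```text
time: 5.42
tool_pos: [0.6166, -0.0684, 0.0551]
tool_rot: [-0.0, 0.964, -0.265, 0.001]
contact_force: [-0.4, -0.1, -1.4]
grip_width: 0.198
```

Request:
play_rows:
  series:
    - [0, 0, -0.0795, -0.0005, -0.0125, 0, 1]
    - [0, 0, -0.0795, -0.0005, -0.0125, 0, 1]
    - [0, 0, 0, 0, 0, 0, 1]

```text
time: 5.8
tool_pos: [0.6272, -0.0453, 0.0541]
tool_rot: [-0.0, 0.982, -0.188, -0.0]
contact_force: [-0.3, -0.6, -1.2]
grip_width: 0.2
```

Run:
```python
from h import *
s=read_state();p=s["tool_pos"];q=s["tool_rot"];print(p,s["contact_force"],s["moment"],s["grip_width"])
y=2*np.arctan2(q[2],q[1]);print(np.degrees(y), "implied bolt",p[:2]-.157*np.array([np.cos(y),np.sin(y)]))
c=capture("side");cv2.imwrite("pics/s2.png",cv2.resize(c["pixels"][200:320,220:370,::-1],None,fx=5,fy=5,interpolation=cv2.INTER_CUBIC))
```

```text
[ 0.62718791 -0.04527286  0.05412259] [-0.34139292 -0.61701987 -1.19045413] [-0.05050741 -0.13557501  0.06618248] 0.19977413633798957
-21.655670892581284 implied bolt [0.48126922 0.0126645 ]
```

View pics/s2.png

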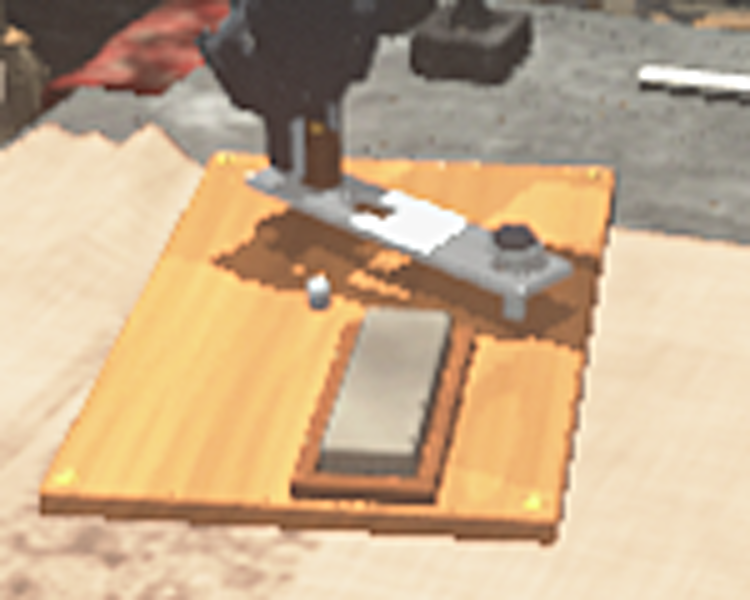

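The bar is held level and clear of the stud (crop px (318,292)), and the implied bolt (0.4813,0.0127) agrees with the top view. Continue the swing by 0.637 rad.

Request:
play_rows:
  series:
    - [0, 0, -0.0796, -0.0005, -0.0125, 0, 1]
    - [0, 0, -0.0796, -0.0005, -0.0125, 0, 1]
    - [0, 0, -0.0796, -0.0005, -0.0125, 0, 1]
    - [0, 0, -0.0796, -0.0005, -0.0125, 0, 1]
    - [0, 0, -0.0796, -0.0005, -0.0125, 0, 1]
    - [0, 0, -0.0796, -0.0005, -0.0125, 0, 1]
    - [0, 0, -0.0796, -0.0005, -0.0125, 0, 1]
    - [0, 0, -0.0796, -0.0005, -0.0125, 0, 1]
    - [0, 0, 0, 0, 0, 0, 1]
    - [0, 0, 0, 0, 0, 0, 1]

```text
time: 7.1
tool_pos: [0.6329, 0.0517, 0.0542]
tool_rot: [0.0, 0.992, 0.128, -0.0]
contact_force: [1.0, 0.2, -0.6]
grip_width: 0.197
```

Run:
```python
from h import *
s=read_state();p=s["tool_pos"];q=s["tool_rot"];print(p,s["contact_force"],s["moment"],s["grip_width"])
y=2*np.arctan2(q[2],q[1]);e=np.array([np.cos(y),np.sin(y)]);print(np.degrees(y), "implied bolt",p[:2]-.157*e,"slot",p[:2]-.052*e)
a=capture("side");b=capture("top")
im=[]
for c,X in((a,(.59,.03,.04)),(b,(.59,.03,.04))):
    u,v=proj(c,X).astype(int);print(u,v);im.append(cv2.resize(c["pixels"][v-45:v+45,u-40:u+40,::-1],None,fx=5,fy=5,interpolation=cv2.INTER_CUBIC))
cv2.imwrite("pics/sw.png",np.hstack(im))
```

```text
[0.63294095 0.05170291 0.05422744] [ 0.98126193  0.18736527 -0.57344779] [ 0.02627423 -0.07465693  0.04321165] 0.19721611596732372
14.713968158227486 implied bolt [0.48108963 0.01182589] slot [0.58264625 0.03849524]
281 250
300 216
```

View pics/sw.png

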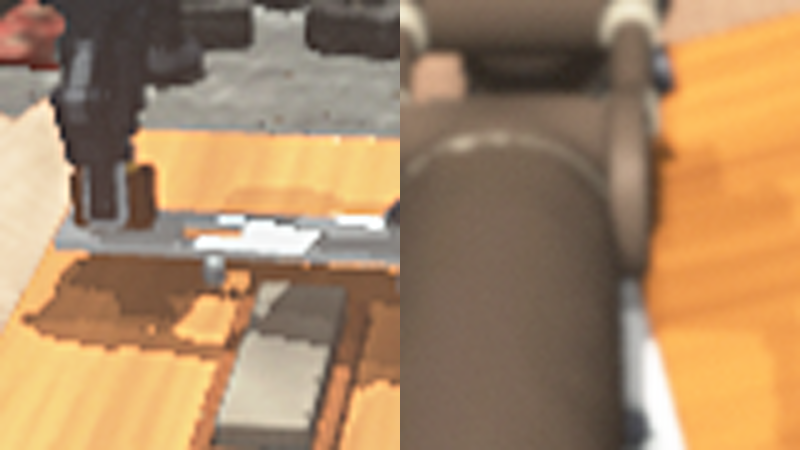

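Side crop: the bar is level over the board and the stud (crop (213,265)) sits under the bar's near edge, below the slot. The arm hides it from the top camera. I'll triangulate the stud from the two start images.

Run:
```python
from h import *
c={n:capture(n) for n in("side","top")}
for n,box in(("side",(250,266,274,293)),("top",(213,229,288,306))):
    p=cv2.imread(f"pics/{n}0.png");h=cv2.cvtColor(p,cv2.COLOR_BGR2HSV)
    v0,v1,u0,u1=box;m=h[v0:v1,u0:u1,1]<90
    for k in blobs(m,4):
        u,v=k[1]+[u0,v0];print(n,k[0],u,v,k[2],[ray(c[n],u,v,z)[:2].round(4) for z in(.0255,.031)])
    print("slot guess projects",proj(c[n],(.5826,.0385,.0255)),proj(c[n],(.5826,.0385,.018+.031)))
p=c["side"]["pixels"];h=cv2.cvtColor(p,cv2.COLOR_RGB2HSV)
m=(h[240:262,250:330,1]>110)
print([(k[0],k[1]+[250,240],k[2]) for k in blobs(m,6)])
```

```text
side 28 283.2 257.9 [7 5 5 7] [array([0.5815, 0.0398]), array([0.5769, 0.0493])]
slot guess projects [283.02961223 257.62619366] [282.67571139 249.70974014]
top 14 296.5 220.3 [7 6 4 4] [array([0.5839, 0.0399]), array([0.5828, 0.0397])]
slot guess projects [297.03856533 220.78667752] [296.6533761  219.00627103]
[(np.int32(14), array([255.9, 244.3]), array([ 5,  0,  3, 10], dtype=int32)), (np.int32(466), array([297.1, 243.3]), array([17,  0, 63, 10], dtype=int32)), (np.int32(11), array([283., 251.]), array([28, 11, 11,  1], dtype=int32)), (np.int32(185), array([263.9, 258.5]), array([ 0, 14, 32,  8], dtype=int32)), (np.int32(130), array([302. , 259.3]), array([36, 17, 34,  5], dtype=int32)), (np.int32(13), array([327.3, 259.9]), array([75, 19,  5,  3], dtype=int32))]
```

Stud is at (0.582,0.0397) from two views, and the slot at (0.5826,0.0385): about 1 mm off sideways, within the 3.5 mm play. Lower with a 1 mm correction.

Request:
play_rows:
  series:
    - [0, 0, 0, 0, -0.001, 0.003, 1]
    - [0, 0, 0, 0, 0, 0.004, 1]
    - [0, 0, 0, 0, 0, 0.003, 1]
    - [0, 0, 0, 0, 0, 0.003, 1]
    - [0, 0, 0, 0, 0, 0, 1]

```text
time: 7.92
tool_pos: [0.6323, 0.0534, 0.0408]
tool_rot: [-0.0, 0.992, 0.129, -0.0]
contact_force: [-0.1, -0.3, -1.5]
grip_width: 0.2
```

Request:
play_rows:
  series:
    - [0, 0, 0, 0, 0, 0.003, 1]
    - [0, 0, 0, 0, 0, 0.003, 1]
    - [0, 0, 0, 0, 0, 0.003, 1]
    - [0, 0, 0, 0, 0, 0.001, 1]
    - [0, 0, 0, 0, 0, 0, 1]

```text
time: 8.55
tool_pos: [0.6326, 0.0533, 0.0311]
tool_rot: [-0.0, 0.992, 0.129, -0.0]
contact_force: [0.1, 0.2, -0.7]
grip_width: 0.201
```

Run:
```python
from h import *
s=read_state();p=s["tool_pos"];print(p,s["contact_force"],s["moment"])
c=capture("side");u,v=281,250
cv2.imwrite("pics/s3.png",cv2.resize(c["pixels"][v-45:v+45,u-40:u+60,::-1],None,fx=6,fy=6,interpolation=cv2.INTER_CUBIC))
```

```text
[0.63257075 0.05332919 0.03109653] [ 0.11534236  0.15224193 -0.66204735] [ 0.0143478  -0.14177274  0.02100433]
```

View pics/s3.png

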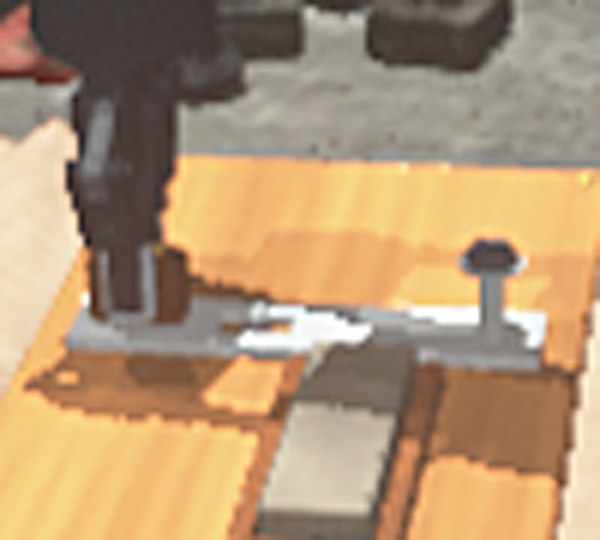

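The stud's nose shows through the slot (crop (258,312)) with no contact force. Seat the last millimetre, open and back off.

Request:
play_rows:
  series:
    - [0, 0, 0, 0, 0, 0.001, 1]
    - [0, 0, 0, 0, 0, 0, 1]
    - [0, 0, 0, 0, 0, 0, 0.4]
    - [0, 0, 0, 0, 0, 0, 0.1]
    - [0, 0, 0, 0, 0, 0, 0.1]
    - [0, 0, 0, 0, 0, 0, 0.1]
    - [0, 0, 0, 0, 0, -0.01, 0.1]
    - [0, 0, 0, 0, 0, -0.02, 0.1]
    - [0, 0, 0, 0, 0, -0.03, 0.1]
    - [0, 0, 0, 0, 0, -0.04, 0.1]

```text
time: 9.85
tool_pos: [0.6323, 0.0533, 0.1319]
tool_rot: [-0.0, 0.992, 0.129, -0.0]
contact_force: [0.9, 0.6, 0.1]
grip_width: 0.448
```

Request:
play_rows:
  series:
    - [0, 0, 0, 0, 0, -0.04, -1]
    - [0, 0, 0, 0, 0, -0.03, -1]
    - [0, 0, 0, 0, 0, 0, -1]
    - [0, 0, 0, 0, 0, 0, -1]

```text
time: 10.35
tool_pos: [0.6322, 0.0533, 0.2003]
tool_rot: [-0.0, 0.992, 0.129, -0.0]
contact_force: [-0.3, 1.1, -1.1]
grip_width: 0.999
```

Run:
```python
from h import *
s=read_state();p=s["tool_pos"];print(s["time"],p,s["contact_force"],s["grip_width"])
a=capture("side");b=capture("wrist");u,v=281,250
for X in((.582,.0397,.033),(.582,.0397,.018)):print(proj(b,X))
A=cv2.resize(a["pixels"][v-40:v+40,u-40:u+40,::-1],(400,400),interpolation=cv2.INTER_CUBIC)
cv2.imwrite("pics/end.png",np.hstack([A,b["pixels"][80:480,120:520,::-1]]))
```

```text
10.35 [0.6322009  0.05331896 0.20029868] [-0.31609258  1.08519798 -1.07514179] 0.9987446450710217
[319.678949   267.39974449]
[319.70780484 261.88030131]
```

View pics/end.png

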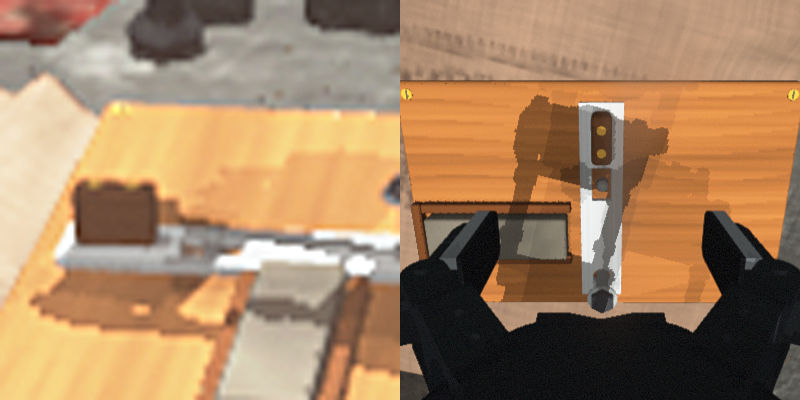

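The end picture shows the stud inside the slot (right half, (602,185)), with the bar flat and straight from the bolt past the bed's open end. The stone is in its bed and the gripper is clear. The tool was at z = 0.030 at release, the same as at the grasp with the bar lying flat. Handing in.

```bash
python3 -c "
from rig import *
print(close_job())"
```

```text
the job is handed in; nothing more can be done
None
```

I gripped the keeper bar by its wooden grip, lifted it 25 mm and swung it about 45° around the bolt. I then lowered it over the stud, let go, backed off 170 mm and handed the job in at about 10.5 s of the 42 s allowed.

- **Slot over stud:** the last wrist picture shows the stud inside the slot, centred across it.
- **Bar flat:** I judged this from the tool height at release. The last reading before the final 1 mm of lowering was 31.1 mm, so about 30 mm, against 29.9 mm when I gripped the bar lying flat. I did not measure the bar's tilt or height separately after letting go.
- **Stone:** the last pictures show it lying in its bed; I did not measure its position. The gripper did not go near it.
- **Chisel and printing block:** I did not check them again at the end, but nothing went near them after the first pass overhead.
- **Forces:** the highest force reported was about 5 N, as the gripper closed.
- **Disagreement:** the first wrist estimate of the stud was about 7 mm off the top and side views. I used the top and side position, and the bar went on without contact.

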